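Unlock the gas valve's combination bolt

ROBOT

A 6-joint arm with a two-finger parallel gripper is mounted at the origin on the work surface. World frame = base frame: x ahead of the robot, y to its left, z up, the work surface at z = 0. Lengths are in m, angles in rad, forces in N, time in s.
With the tool pointing down it reaches from about 0.275 to 0.725 m from the base axis. Payload 5.6 kg.
Tool frame: the origin (TCP) lies on the front face of the gripper's body, between the roots of the fingers; the fingertips stand 73 mm ahead of it and the grasp point (between the pads) lies 54 mm ahead of it (arm.tip_reach is the distance from the TCP to the fingertips, in m); z points along the fingers, y is the line along which they close (so a half turn about z gives the same grasp; the last joint's range is limited). The gripper opens to 85 mm and grips with 20 to 120 N. Pads are 22 mm wide; open, the fingers measure 114 mm over their backs; the gripper's body (76 mm by 85 mm) begins 54 mm behind the grasp point. The pads swing forward as they close: fully open they stand 13 mm farther back than shut.
Start: joints at [-1.005, 0.255, 0.108, 0, -1.424, -0.285], TCP at [0.152, -0.528, 0.304] pointing down, gripper open.
Joint ranges: [-2.95, 2.95], [-1.21, 1.97], [-1.09, 1.5], [-2.87, 1.71], [-2.94, -0.07], [-3.05, 3.05]. Speed limits (rad/s): [2.57, 2.57, 3.14, 3.14, 3.14, 3.14].

INTERFACE

Orientations are given as [roll, pitch, yaw] about the fixed x, y, z axes, in that order (R = Rz(yaw) Ry(pitch) Rx(roll)).
In Python, from cell import arm, viewer, spotter gives the robot as it stands.
- The arm moves only by the tool apply_moves, never from a script. Its argument "increments" is a list of rows, each a list of 5 numbers: the shift along the tool's x, y, z in cm, then the turn about the tool's z in degrees, then the opening, from 0 (shut) to 1 (fully open). A call has exactly 5 rows; each row shifts and turns the commanded pose from where the row before left it, along the tool's axes as they then stand; what a row does not reach is not made up. A row lasts 1/8 s, in which the tool goes at most 62.5 mm and 10.7 degrees, less where a joint would pass 70% of its speed; a pose out of reach is approached as far as the arm can. A call is refused whole if a number of a shift passes 6.25 or a number of a turn 10.7, either way. A call with a gripper value outside its range is refused whole. The fingers move at their own pace and stop on an object; "newtons" is the grip in N (left out, the last holds). Time passes only in rows, so rows that do not move let the fingers close, or fill a call up. It gives the time, the measured TCP pose, the force, the opening and the grip force at its end, in the units of the state.
- arm.get_obs(): the state, without advancing time (a new reading comes with each control period).
- viewer.grab_frame(name): name is "side" or "top"; returns a dict with "img" (480x640x3 uint8, blue, green, red), "K" (3x3 intrinsics, pixels), "extrinsics" (4x4, takes a point from camera to world coordinates). Camera axes: x right, y down, z forward; pixel columns grow to the right and rows downward; lengths in m; the calibration is good to about 2 mm. A picture is of the moment at which its call begins. There is no depth.
- arm.job_done(): hands the job in; it is judged then, once.
Trained networks look in the newest picture that a camera, given by its name, has taken for a name from the list of things; names that differ only in an ending like _2 or _b are one class to them, and where a whole thing is asked for, a point or a joint stands for the part that bears it (a point fixed in the world has none). Each returns a list of dicts, best first, with "score" (0 to 1); they miss things now and then, are a little off and sometimes report something else, mostly with a low value. They report only what shows in the picture. A call takes as long as a camera call.
- spotter.cut_out(camera, query): "region" (480x640 bool, what is visible of it) and "rect" ([left, top, right, bottom] in pixels, round what is visible of it).
The state is a dict: "time_s": time; "joint_pos": joint angles; "qd": joint speeds; "joint_efforts": joint torques, N m; "position": TCP position; "ee_rot": TCP orientation; "ft_force": force on the tool from outside, world axes, zero at the start; "ft_torque": the same for the moment, N m; "opening": finger opening in m; "grasp_force": force on a finger pad.
Only numpy, scipy, OpenCV 4.12 (cv2) and the standard library are available. Lean on these libraries where they do the work, as an engineer would, in place of code of your own. Each camera call takes 0.05 s, during which the arm holds its last target. There are 200 camera calls.

TASK

Take the lock off the gas valve: by its finger post turn dial A (nearer the valve) to 2 and then dial B to 5, gently, feeling around each number for the spot where the worn lock catches and stopping there, so that the bolt springs out as far as the red bump. Then lift the red grip over the bump, draw the bolt out and let the grip down behind the bump so that it holds the bolt open. Leave the valve shut and do not shift or knock over the things that stand around.

Things in the scene. Friction and masses are not known exactly. Their poses are not given: they have to be found in the camera images.
- lock: Fixed lock assembly on an aluminium base plate 220 x 620 x 10 mm. Origin: on the bench, below the centre of the grey case; x to the case's back (away from the robot if unturned), y along the case toward the red grip, z up. Case 130 (x) x 250 (y) mm, top 60 mm above the bench. Dial A's axis is at x 0, y -60 mm, dial B's at x 0, y +60 mm. The yellow pipe and valve stand past its y- end.
- dial_a (a joint): Turn of dial A (nearer the valve), rad, growing anticlockwise from above. Black disc 96 mm across, top 73 mm above the bench, numbers 1 to 6 as groups of white dots 60 degrees apart. Number n stands at the index mark at (n - 1) x 1.047 rad. Stops at -0.35 and 5.6. Stays where left; about 2 to 8 N at the post turn it. Its post's angle from lock x to lock y is 1.571 + this.
- dial_b (a joint): Turn of dial B (nearer the red grip); built and read just as dial A. It cannot catch, nor be felt, before dial A has caught. When it catches, the bolt snaps on to about 20 mm.
- index_a (a point): Yellow index mark of dial A: a short bar on top of the case at the robot's side (lock x -58 mm). The number beside it is the set one. Dial B has the same mark. The lock is worn: the spot where a dial really catches lies up to 0.25 rad either side of its number and cannot be seen.
- post_a (a point): Centre of the top of dial A's brass finger post: 14 mm thick, 30 mm tall, its top 103 mm above the bench, 33 mm from the dial's axis, between the numbers 2 and 3; turns with the dial.
- post_b (a point): Centre of the top of dial B's post; same as dial A's.
- wheel_a: Disc of dial A with its post; origin on its axis, 60 mm above the bench; post at y +33 mm in its frame. As the dial is slowly turned past its hidden spot (about 0.2 rad wide) the sprung bolt snaps in by about 8 mm and from then on holds the dial fast: stop pushing there. A shove over 30 N on a dial counts as damage.
- wheel_b: Disc of dial B with its post; as for dial A. The two dials' axes are 120 mm apart.
- bolt (a joint): Travel of the 14 mm steel bolt along lock y, m: 0 locked, about 0.008 once dial A has caught, about 0.020 once dial B has too (its own spring takes it there, until the grip's foot meets the red bump); end stop 0.058. Beyond 0.030 the spring draws it back, up to 4 N. From 0.044 on the foot is past the bump and, let down, is held by it.
- lift (a joint): Height by which the red lift grip is raised, m: 0 down, 0.022 upper stop; it must be over 0.010 to pass the bump. Weight and spring press it down with 3 to 5 N.
- grip (a point): Centre of the red square head of the lift grip: 20 x 20 mm, sides along the lock's axes, 60 to 106 mm above the bench when down. Moves with bolt and lift; at lock x 0, y 175 mm when locked. Below it a steel foot 40 (x) x 18 (y) mm; on the case side a steel plate 40 mm wide, up to 58 mm above the bench. Dial B's post stays over 60 mm away.
- bump (a point): Middle of the top of the red bump across the grip's track, 23 mm above the bench (10 mm above the foot's underside); it reaches from y 204 to 210 mm in the lock's frame.
- valve_lever (a joint): Turn of the gas valve's yellow lever, rad: 0 shut (across the pipe), 1.57 open. Stiff; stays where left. Its hub stands at lock y -225 mm, it is up to 115 mm high, and its eye is round the bolt's y- end.
- spray_1: White squeeze spray bottle, 72 mm wide, 195 mm tall, standing behind the lock. Origin: underside, in the middle. A bystander.
- jar: Glass jar, 64 mm wide, 95 mm tall, standing behind the lock. Origin: underside, in the middle. A bystander.
- lighter: Long gas lighter lying on the bench in front of the lock, 220 mm long, 20 mm high. Origin: underside, in the middle of its length. A bystander.
- case: Black spectacle case 75 x 155 x 38 mm, lying at the left of the bench. Origin: underside, in the middle. A bystander.

How it is judged:
By the outcome, as a careful person would: the job done as asked, in the order asked, and still so for the second after the job is handed in, with the robot touching nothing.
It also fails if it takes over 64 s, if anything falls off the work surface, if the arm or the gripper's body presses on something with over 40 N, if the wrist force passes 120 N, or if a joint passes its speed limit or range.

## Working session

There is one attempt and no reset: what is moved stays moved. The work goes in short steps, Python scripts to look and compute and a tool call to move; the robot and the scene stay as the last step left them, time stands still between calls to the robot, and variables do not carry over. Pictures are saved under pics/ and viewed, at most 10 in all, crops included, and the job is handed in when it is done.

Besides the shell and the picture viewer there is one more tool, called after ">>>" by a JSON object that holds its "method" and its "body", one argument or row to a line. apply_moves: Moves the arm, as the interface text tells. Its arguments: {"type":"object","properties":{"increments":{"type":"array","items":{"type":"array","items":{"type":"number"}}},"newtons":{"type":"number"}},"required":["increments"]}

```bash
ls; mkdir -p pics
cat > h.py <<'E'
import numpy as np, cv2
from cell import arm, viewer, spotter
def grab(n,f=None):
    d=viewer.grab_frame(n)
    if f: cv2.imwrite('pics/'+f,d['img'])
    return d
def ray(d,u,v,z):
    K=np.array(d['K']);T=np.array(d['extrinsics'])
    r=T[:3,:3]@np.linalg.solve(K,[u,v,1.]);o=T[:3,3]
    return o+r*(z-o[2])/r[2]
def proj(d,p):
    K=np.array(d['K']);T=np.array(d['extrinsics'])
    c=K@(T[:3,:3].T@(np.array(p)-T[:3,3]));return c[:2]/c[2]
E
python3 - <<'E'
from h import *
d=grab('top','t1.png');e=grab('side','s1.png')
for x in(d,e):print(np.round(x['extrinsics'],3).tolist(),np.round(x['K'],1).tolist())
print(arm.get_obs())
E
```

```text
pics
[[-0.028, -0.984, 0.174, 0.386], [-1.0, 0.027, -0.005, 0.093], [0.0, -0.174, -0.985, 1.011], [0.0, 0.0, 0.0, 1.0]] [[448.3, 0.0, 321.0], [0.0, 448.3, 241.1], [0.0, 0.0, 1.0]]
[[-0.732, -0.414, 0.541, 0.051], [-0.681, 0.44, -0.585, 0.678], [0.004, -0.797, -0.604, 0.67], [0.0, 0.0, 0.0, 1.0]] [[471.9, 0.0, 321.7], [0.0, 471.9, 241.5], [0.0, 0.0, 1.0]]
{'time_s': 0.1, 'joint_pos': array([-1.00540990e+00,  2.55664187e-01,  1.07124987e-01, -3.96651994e-04,
       -1.42391315e+00, -2.84586669e-01]), 'qd': array([ 0.00016007, -0.00095652,  0.00339508,  0.00290845, -0.00030157,
       -0.0009831 ]), 'joint_efforts': array([-3.77699864e-03, -3.87601984e+01,  2.38474435e+01,  5.37803024e+00,
       -3.84868923e-03, -1.53178856e-06]), 'position': array([ 0.15236856, -0.52813393,  0.30309895]), 'ee_rot': array([ 3.13989309e+00, -8.84429526e-05, -2.86085120e+00]), 'ft_force': array([-0.08977822,  0.06085254, -0.48206798]), 'ft_torque': array([-0.02264839, -0.02683616, -0.0291715 ]), 'grasp_force': 0.0, 'opening': 0.08553569633534812}
```

View pics/t1.png

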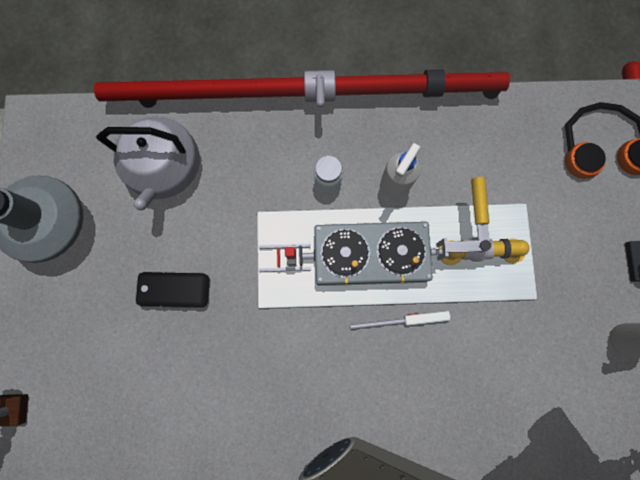

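View pics/s1.png

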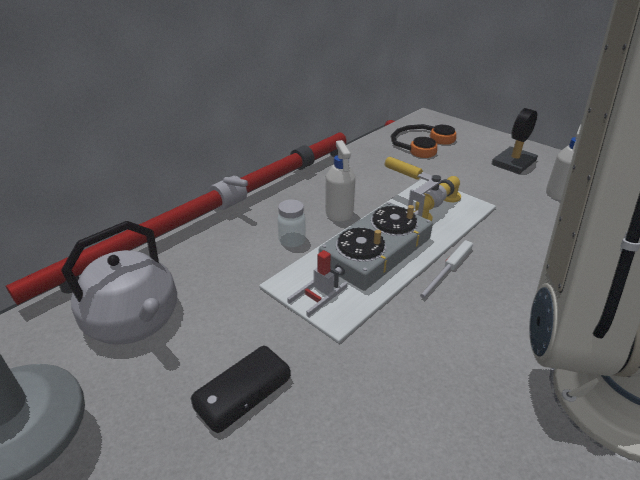

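The top view shows dial A at about (403,251) with its post at (410,264), and dial B at (346,252) with its post at (354,264). The grip is at (291,252) and the index bars at (402,278) and (346,280). The lever is on the right, the jar and spray bottle are behind the lock, and the lighter is in front.

Run:
```python
from h import *
d=grab('top');e=grab('side')
im=d['img'][195:335,240:550];cv2.imwrite('pics/t2.png',cv2.resize(im,None,fx=2.5,fy=2.5,interpolation=cv2.INTER_CUBIC))
im=e['img'][170:320,260:500];cv2.imwrite('pics/s2.png',cv2.resize(im,None,fx=3.2,fy=3.2,interpolation=cv2.INTER_CUBIC))
for cam,x in(('top',d),('side',e)):
  for q,z in(('post_a',.09),('wheel_a',.073),('grip',.106),('index_a',.061),('lock',.06),('bump',.02)):
    for r in spotter.cut_out(cam,q)[:3]:
      ys,xs=np.nonzero(r['region'])
      if len(xs): c=xs.mean(),ys.mean();print(cam,q,round(r['score'],2),r['rect'],np.round(c,1),ray(x,*c,z).round(4))
for c in((258,212),(526,204),(536,298),(259,307)):print(ray(d,*c,.01).round(3))
```

```text
top post_a 0.87 [379.9, 230.2, 426.8, 273.8] [401.8 250.9] [ 0.5234 -0.0784  0.09  ]
top post_a 0.63 [324.8, 230.5, 369.1, 272.0] [345.2 252.1] [0.524  0.0392 0.09  ]
top post_a 0.56 [258.3, 178.7, 539.3, 313.7] [396. 255.] [ 0.515 -0.066  0.09 ]
top wheel_a 0.65 [322.4, 234.0, 367.7, 276.3] [345.7 252.6] [0.5255 0.0373 0.073 ]
top wheel_a 0.64 [380.9, 230.1, 423.1, 275.2] [402.  250.9] [ 0.5259 -0.0819  0.073 ]
top grip 0.53 [287.6, 245.1, 294.6, 267.2] [291.1 255. ] [0.5188 0.1507 0.106 ]
top index_a 0.88 [260.0, 176.8, 537.4, 307.7] [395.9 255. ] [ 0.5192 -0.0707  0.061 ]
top lock 0.73 [257.5, 176.3, 536.9, 314.8] [395.9 255. ] [ 0.5193 -0.0709  0.06  ]
top lock 0.72 [285.0, 241.8, 297.3, 267.9] [290.6 254.5] [0.5264 0.1546 0.06  ]
top bump 0.68 [257.0, 177.3, 538.8, 306.3] [396.  255.3] [ 0.5242 -0.0779  0.02  ]
side post_a 0.88 [335.5, 229.2, 385.0, 261.8] [361.  243.3] [0.5092 0.0665 0.09  ]
side wheel_a 0.85 [335.3, 227.8, 381.1, 255.6] [360.2 242.8] [0.5249 0.0482 0.073 ]
side wheel_a 0.6 [372.4, 202.1, 415.0, 236.0] [394.1 219.4] [ 0.5243 -0.0705  0.073 ]
side wheel_a 0.24 [313.4, 213.1, 415.9, 293.2] [325.8 273. ] [0.512  0.1683 0.073 ]
side grip 0.91 [314.4, 249.5, 333.1, 291.9] [322.8 273.3] [0.4901 0.2009 0.106 ]
side index_a 0.98 [259.3, 158.8, 493.7, 343.7] [376.8 253.3] [0.4865 0.0401 0.061 ]
side index_a 0.51 [383.7, 157.8, 440.7, 217.5] [414.2 180.3] [ 0.6015 -0.2665  0.061 ]
side lock 0.9 [260.8, 159.1, 493.6, 339.5] [376.6 253.3] [0.4874 0.0393 0.06  ]
side bump 0.85 [257.6, 157.0, 495.5, 340.9] [376.6 253.4] [ 0.5159 -0.0024  0.02  ]
[0.634 0.231 0.01 ]
[ 0.636 -0.385  0.01 ]
[ 0.421 -0.385  0.01 ]
[0.419 0.23  0.01 ]
```

View pics/t2.png

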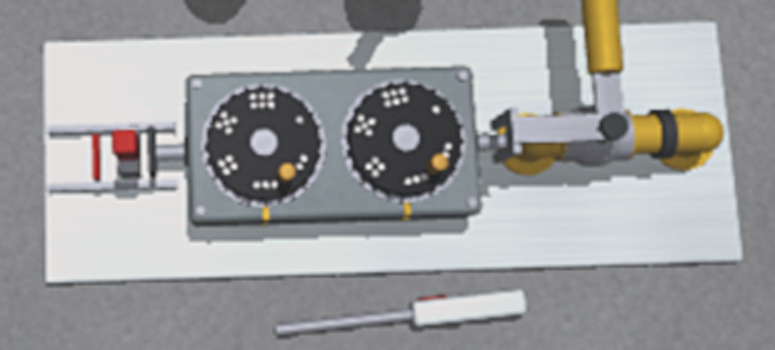

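View pics/s2.png

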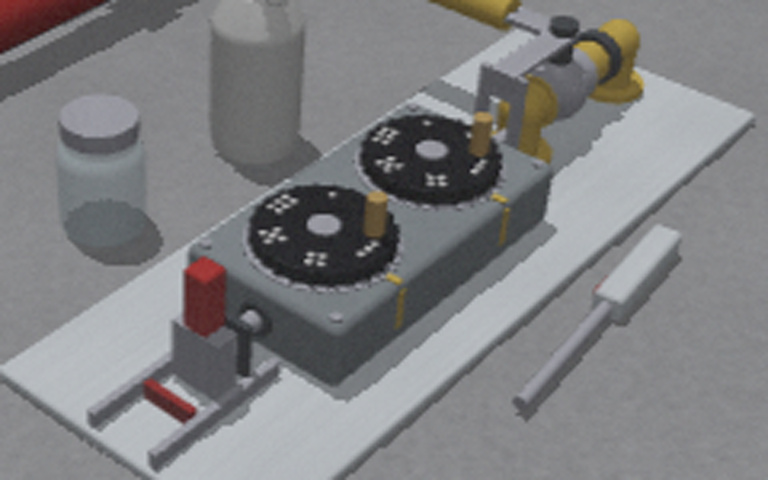

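Run:
```python
from h import *
from scipy.optimize import least_squares
d=grab('top');e=grab('side')
t=lambda u,v:(u/2.5+240-.3,v/2.5+195-.3); s=lambda u,v:(u/3.2+260-.3,v/3.2+170-.3)
# local pts: axes tops z .076, index marks x-.058 z .061
def W(p,loc):
    c,n=np.cos(p[2]),np.sin(p[2]);return [p[0]+c*loc[0]-n*loc[1],p[1]+n*loc[0]+c*loc[1],loc[2]]
P=[(d,t(264,142),lambda p:(0,.06,.075)),(d,t(406,137),lambda p:(0,-.06,.075)),(e,s(324,224),lambda p:(0,.06,.075)),(e,s(432,149),lambda p:(0,-.06,.075))]
post=lambda a,y:(.033*np.cos(1.571+a),y+.033*np.sin(1.571+a),.103)
P+=[(d,t(287,170),lambda p:post(p[4],.06)),(d,t(440,160),lambda p:post(p[3],-.06)),(e,s(377,196),lambda p:post(p[4],.06)),(e,s(482,117),lambda p:post(p[3],-.06))]
P+=[(d,t(125,141),lambda p:(0,.175,.106)),(e,s(206,266),lambda p:(0,.175,.106))]
f=lambda p:np.concatenate([proj(c,W(p,l(p)))-uv for c,uv,l in P])
r=least_squares(f,[.526,-.022,0,2.3,2.1]);p=r.x
print(p.round(4),'\n',r.fun.reshape(-1,2).round(1).tolist())
for l in (lambda p:post(p[3],-.06),lambda p:post(p[4],.06),lambda p:(0,.175,.1)):print(np.round(W(p,l(p)),4))
print(ray(d,410,155,.18),ray(d,402,172,.12),ray(d,328,165,.095))
```

```text
[ 0.529  -0.0206  0.0059  2.2941  2.0927] 
 [[-0.6, -0.5], [-0.7, -0.4], [0.6, -0.3], [0.3, -0.3], [-0.4, -0.2], [-0.4, -0.1], [0.7, -0.3], [0.8, -0.6], [-0.5, -0.6], [0.7, -0.0]]
[ 0.5048 -0.1026  0.103 ]
[0.5001 0.0227 0.103 ]
[0.528  0.1544 0.1   ]
[ 0.69822297 -0.08868825  0.18      ] [ 0.6841886  -0.08294822  0.12      ] [0.71250649 0.06939615 0.095     ]
```

>>> {"method": "apply_moves", "body": {
  "increments": [
    [-4.57, 3.11, 0, 0, 0.32],
    [-4.57, 3.11, 0, 0, 0.32],
    [-4.57, 3.11, 0, 0, 0.32],
    [-4.57, 3.11, 0, 0, 0.32],
    [-4.57, 3.11, 0, 0, 0.32]
  ],
  "newtons": 20
}}

```text
time_s: 1.52
position: [0.3298, -0.3142, 0.3041]
ee_rot: [-3.141, 0.0, -2.861]
ft_force: [1.2, -0.4, -0.1]
opening: 0.0275
grasp_force: 0.0
```

>>> {"method": "apply_moves", "body": {
  "increments": [
    [-4.57, 3.11, 0, 0, 0.32],
    [-4.57, 3.11, 0, 0, 0.32],
    [-4.57, 3.11, 0, 0, 0.32],
    [-4.57, 3.11, 0, 0, 0.32],
    [-4.57, 3.11, 0, 0, 0.32]
  ]
}}

```text
time_s: 2.15
position: [0.5063, -0.1013, 0.3042]
ee_rot: [-3.141, 0.001, -2.86]
ft_force: [-0.2, -1.4, -0.1]
opening: 0.0273
grasp_force: 0.0
```

>>> {"method": "apply_moves", "body": {
  "increments": [
    [0, 0, 3, -8.57, 0.32],
    [0, 0, 3, -8.57, 0.32],
    [0, 0, 1.5, -8.57, 0.32],
    [0, 0, 0, 0, 0.32],
    [0, 0, 0, 0, 0.32]
  ]
}}

```text
time_s: 2.78
position: [0.5058, -0.1031, 0.2298]
ee_rot: [-3.14, 0.001, -2.415]
ft_force: [-1.1, 0.0, 0.3]
opening: 0.0273
grasp_force: 0.0
```

Run:
```python
from h import *
o=arm.get_obs();print({k:np.round(o[k],4) for k in('time_s','position','ee_rot','opening','joint_pos','ft_force')}, arm.tip_reach)
d=grab('top');e=grab('side')
a=cv2.resize(d['img'][195:315,320:480],(600,450));b=cv2.resize(e['img'][150:280,330:470],(200*2,371))
cv2.imwrite('pics/a3.png',np.hstack([cv2.resize(a,(400,371)),b]))
```

```text
{'time_s': np.float64(2.775), 'position': array([ 0.5058, -0.1031,  0.2298]), 'ee_rot': array([-3.1404e+00,  1.0000e-03, -2.4149e+00]), 'opening': np.float64(0.0273), 'joint_pos': array([ 1.0290e-01,  2.2330e-01, -1.2470e-01,  5.0000e-04, -1.2213e+00,
       -9.4710e-01]), 'ft_force': array([-1.099 ,  0.0113,  0.2674])} 0.0726
```

View pics/a3.png

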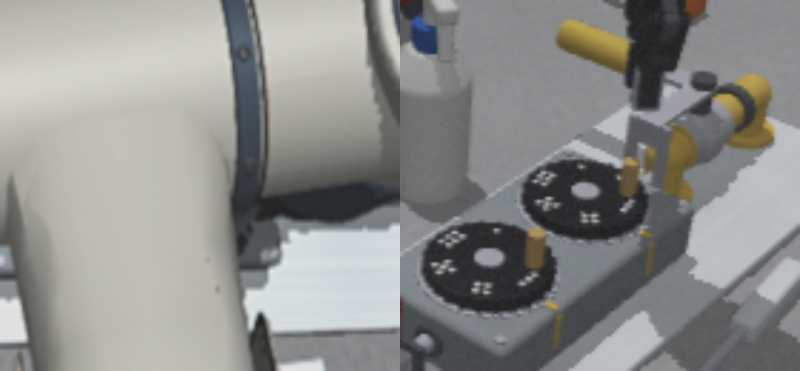

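The side crop shows the gripper tips at about (645,90), above post A at (629,175). Going down round the post.

>>> {"method": "apply_moves", "body": {
  "increments": [
    [0, 0, 2.5, 0, 0.32],
    [0, 0, 2.5, 0, 0.32],
    [0, 0, 2.5, 0, 0.32],
    [0, 0, 0, 0, 0.32],
    [0, 0, 0, 0, 0.32]
  ]
}}

```text
time_s: 3.5
position: [0.5062, -0.1031, 0.1553]
ee_rot: [-3.14, 0.001, -2.412]
ft_force: [-0.3, 0.1, 0.6]
opening: 0.0275
grasp_force: 0.0
```

>>> {"method": "apply_moves", "body": {
  "increments": [
    [0, 0, 0, 0, 0.22],
    [0, 0, 0, 0, 0.22],
    [0, 0, 0, 0, 0.22],
    [0, 0, 0, 0, 0.22],
    [0, 0, 0, 0, 0.22]
  ]
}}

```text
time_s: 4.12
position: [0.5054, -0.103, 0.1539]
ee_rot: [-3.142, -0.0, -2.412]
ft_force: [0.1, 0.1, 0.1]
opening: 0.0189
grasp_force: 0.0
```

>>> {"method": "apply_moves", "body": {
  "increments": [
    [-0.0116, 0.276, 0, 4.8, 0.22],
    [-0.0116, 0.276, 0, 4.8, 0.22],
    [-0.0116, 0.276, 0, 4.8, 0.22],
    [-0.0116, 0.276, 0, 4.8, 0.22],
    [-0.0116, 0.276, 0, 4.8, 0.22]
  ]
}}

```text
time_s: 4.75
position: [0.4988, -0.0919, 0.1539]
ee_rot: [-3.14, -0.0, -2.834]
ft_force: [1.2, -5.5, -2.1]
opening: 0.0189
grasp_force: 2.5
```

>>> {"method": "apply_moves", "body": {
  "increments": [
    [-0.0116, 0.276, 0, 4.8, 0.22],
    [-0.0116, 0.276, 0, 4.8, 0.22],
    [-0.0116, 0.276, 0, 4.8, 0.22],
    [-0.0116, 0.276, 0, 4.8, 0.22],
    [-0.0116, 0.276, 0, 4.8, 0.22]
  ]
}}

```text
time_s: 5.38
position: [0.4965, -0.0786, 0.1538]
ee_rot: [-3.139, -0.002, 3.031]
ft_force: [-0.6, -5.8, 0.1]
opening: 0.0183
grasp_force: 3.0
```

>>> {"method": "apply_moves", "body": {
  "increments": [
    [0, 0.04, 0, 0.7, 0.22],
    [0, 0.04, 0, 0.7, 0.22],
    [0, 0.04, 0, 0.7, 0.22],
    [0, 0.04, 0, 0.7, 0.22],
    [0, 0.04, 0, 0.7, 0.22]
  ]
}}

```text
time_s: 6.0
position: [0.4966, -0.0767, 0.1538]
ee_rot: [-3.139, -0.002, 2.972]
ft_force: [-2.3, -4.7, 0.3]
opening: 0.0189
grasp_force: 2.9
```

>>> {"method": "apply_moves", "body": {
  "increments": [
    [0, 0.04, 0, 0.7, 0.22],
    [0, 0.04, 0, 0.7, 0.22],
    [0, 0.04, 0, 0.7, 0.22],
    [0, 0.04, 0, 0.7, 0.22],
    [0, 0.04, 0, 0.7, 0.22]
  ]
}}

```text
time_s: 6.62
position: [0.4968, -0.0747, 0.1538]
ee_rot: [-3.139, -0.002, 2.911]
ft_force: [-1.3, -4.9, 1.2]
opening: 0.0186
grasp_force: 2.8
```

>>> {"method": "apply_moves", "body": {
  "increments": [
    [-0.001, 0.04, 0, 0.7, 0.22],
    [-0.001, 0.04, 0, 0.7, 0.22],
    [-0.001, 0.04, 0, 0.7, 0.22],
    [-0.001, 0.04, 0, 0.7, 0.22],
    [-0.001, 0.04, 0, 0.7, 0.22]
  ]
}}

```text
time_s: 7.25
position: [0.4972, -0.0726, 0.1537]
ee_rot: [-3.139, -0.002, 2.85]
ft_force: [-3.8, -4.5, 1.8]
opening: 0.0188
grasp_force: 2.6
```

>>> {"method": "apply_moves", "body": {
  "increments": [
    [-0.001, 0.04, 0, 0.7, 0.22],
    [-0.001, 0.04, 0, 0.7, 0.22],
    [-0.001, 0.04, 0, 0.7, 0.22],
    [-0.001, 0.04, 0, 0.7, 0.22],
    [-0.001, 0.04, 0, 0.7, 0.22]
  ]
}}

```text
time_s: 7.88
position: [0.4976, -0.071, 0.1537]
ee_rot: [-3.138, -0.003, 2.789]
ft_force: [-3.6, -5.6, 2.3]
opening: 0.0187
grasp_force: 3.1
```

>>> {"method": "apply_moves", "body": {
  "increments": [
    [-0.001, 0.03, 0, 0.5, 0.22],
    [-0.001, 0.03, 0, 0.5, 0.22],
    [-0.001, 0.03, 0, 0.5, 0.22],
    [0, 0, 0, 0, 0.22],
    [0, 0, 0, 0, 0.22]
  ]
}}

```text
time_s: 8.5
position: [0.4979, -0.0702, 0.1537]
ee_rot: [-3.138, -0.003, 2.763]
ft_force: [-4.4, -5.4, 2.2]
opening: 0.0188
grasp_force: 3.2
```

```bash
cat > g.py <<'E'
from h import *
e=grab('side')
def W(l):
    c,n=np.cos(.0059),np.sin(.0059);return [.529+c*l[0]-n*l[1],-.0206+n*l[0]+c*l[1],l[2]]
hsv=cv2.cvtColor(e['img'],cv2.COLOR_BGR2HSV)
m=(((hsv[...,0]<8)|(hsv[...,0]>172))&(hsv[...,1]>120)).astype('uint8')
m[:240]=0;m[310:]=0;m[:,:290]=0;m[:,350:]=0
n,l,s,c=cv2.connectedComponentsWithStats(m)
for i in range(1,n):
    if s[i,4]>15:print('red',s[i],c[i].round(1))
for b in(0,.008,.02,.05):
    print(b,proj(e,W((0,.175+b,.106))).round(1),proj(e,W((0,.175+b,.06))).round(1))
o=arm.get_obs();print(o['time_s'],o['position'].round(4),o['ft_force'].round(1),o['ft_torque'].round(2))
E
python3 g.py
```

```text
red [318 250  12  25 248] [323.5 262. ]
red [305 289  16  10  41] [312.5 293.5]
0 [324.8 252.8] [324.6 271. ]
0.008 [322.  254.7] [321.9 273. ]
0.02 [317.7 257.6] [317.7 275.9]
0.05 [306.6 265.1] [307.  283.5]
8.55 [ 0.4979 -0.0702  0.1537] [-3.9 -5.2  2.8] [-1.82  1.44 -0.04]
```

Run:
```python
import cv2,numpy as np
hsv=cv2.cvtColor(cv2.imread('pics/s1.png'),cv2.COLOR_BGR2HSV)
m=(((hsv[...,0]<8)|(hsv[...,0]>172))&(hsv[...,1]>120)).astype('uint8')
m[:240]=0;m[310:]=0;m[:,:290]=0;m[:,350:]=0
n,l,s,c=cv2.connectedComponentsWithStats(m);print(s[1:],c[1:])
```

```text
[[318 250  12  25 245]
 [305 289  16  10  44]] [[323.57142857 261.84897959]
 [312.38636364 293.52272727]]
```

>>> {"method": "apply_moves", "body": {
  "increments": [
    [-0.001, 0.03, 0, 0.5, 0.22],
    [-0.001, 0.03, 0, 0.5, 0.22],
    [-0.001, 0.03, 0, 0.5, 0.22],
    [-0.001, 0.03, 0, 0.5, 0.22],
    [0, 0, 0, 0, 0.22]
  ]
}}

```text
time_s: 9.18
position: [0.4982, -0.0691, 0.1537]
ee_rot: [-3.138, -0.003, 2.728]
ft_force: [-4.3, -6.0, 3.4]
opening: 0.019
grasp_force: 3.2
```

>>> {"method": "apply_moves", "body": {
  "increments": [
    [-0.001, 0.03, 0, 0.5, 0.22],
    [-0.001, 0.03, 0, 0.5, 0.22],
    [-0.001, 0.03, 0, 0.5, 0.22],
    [-0.001, 0.03, 0, 0.5, 0.22],
    [-0.001, 0.03, 0, 0.5, 0.22]
  ]
}}

```text
time_s: 9.8
position: [0.4987, -0.0677, 0.1537]
ee_rot: [-3.137, -0.003, 2.684]
ft_force: [-5.1, -4.5, 4.0]
opening: 0.0189
grasp_force: 3.3
```

```bash
python3 g.py|grep -v '\] \['
```

>>> {"method": "apply_moves", "body": {
  "increments": [
    [-0.001, 0.03, 0, 0.5, 0.22],
    [-0.001, 0.03, 0, 0.5, 0.22],
    [-0.001, 0.03, 0, 0.5, 0.22],
    [-0.001, 0.03, 0, 0.5, 0.22],
    [-0.001, 0.03, 0, 0.5, 0.22]
  ]
}}

```text
time_s: 10.48
position: [0.5004, -0.0654, 0.1536]
ee_rot: [-3.14, -0.002, 2.64]
ft_force: [-2.8, -1.1, 1.2]
opening: 0.0188
grasp_force: 1.1
```

```bash
python3 g.py|grep -v '^0'
```

```text
red [315 252  13  25 238] [321.  263.8]
red [305 289  16  10  42] [312.5 293.4]
10.525 [ 0.5006 -0.0653  0.1536] [-1.8 -0.9 -0.4] [-0.37  0.95 -0.05]
```

>>> {"method": "apply_moves", "body": {
  "increments": [
    [0, -0.1, 0, 0, 0.32],
    [0, 0, 0, 0, 0.32],
    [0, 0, -2, 0, 0.32],
    [0, 0, -3, 0, 0.32],
    [0, 0, -2.5, 0, 0.32]
  ]
}}

```text
time_s: 11.15
position: [0.5012, -0.0658, 0.2301]
ee_rot: [3.141, 0.001, 2.641]
ft_force: [0.6, -0.2, -0.9]
opening: 0.0274
grasp_force: 0.0
```

>>> {"method": "apply_moves", "body": {
  "increments": [
    [2.13, 3.9, 0, 0, 0.32],
    [2.13, 3.9, 0, 0, 0.32],
    [0, 0, 0, -9.8, 0.32],
    [0, 0, 0, -9.8, 0.32],
    [0, 0, 0, -9.8, 0.32]
  ]
}}

```text
time_s: 11.78
position: [0.5012, 0.0233, 0.229]
ee_rot: [3.141, 0.001, -3.123]
ft_force: [-0.4, 0.2, 0.2]
opening: 0.0275
grasp_force: 0.0
```

>>> {"method": "apply_moves", "body": {
  "increments": [
    [0, 0, 0, -9.8, 0.32],
    [0, 0, 0, -9.8, 0.32],
    [0, 0, 0, -9.8, 0.32],
    [0, 0, 0, 0, 0.32],
    [0, 0, 0, 0, 0.32]
  ]
}}

```text
time_s: 12.4
position: [0.501, 0.023, 0.2289]
ee_rot: [3.142, 0.0, -2.619]
ft_force: [-0.5, 0.5, -0.2]
opening: 0.0277
grasp_force: 0.0
```

```bash
python3 g.py|grep -v '^0'
```

```text
red [315 252  12  25 243] [320.9 263.9]
red [305 289  16  10  42] [312.6 293.5]
12.45 [0.501  0.023  0.2289] [ 0.9  0.2 -0. ] [-0.02  0.02  0.01]
```

>>> {"method": "apply_moves", "body": {
  "increments": [
    [0, 0, 2.5, 0, 0.32],
    [0, 0, 2.5, 0, 0.32],
    [0, 0, 2.6, 0, 0.32],
    [0, 0, 0, 0, 0.22],
    [0, 0, 0, 0, 0.22]
  ]
}}

```text
time_s: 13.08
position: [0.5015, 0.023, 0.154]
ee_rot: [-3.141, 0.001, -2.617]
ft_force: [0.4, -0.3, 0.7]
opening: 0.0189
grasp_force: 0.0
```

>>> {"method": "apply_moves", "body": {
  "increments": [
    [0, 0, 0, 0, 0.22],
    [-0.0126, -0.2876, 0, -5, 0.22],
    [-0.0126, -0.2876, 0, -5, 0.22],
    [-0.0126, -0.2876, 0, -5, 0.22],
    [-0.0126, -0.2876, 0, -5, 0.22]
  ]
}}

```text
time_s: 13.7
position: [0.5088, 0.0151, 0.154]
ee_rot: [-3.141, 0.003, -2.265]
ft_force: [-1.4, 2.5, 1.5]
opening: 0.019
grasp_force: 1.4
```

>>> {"method": "apply_moves", "body": {
  "increments": [
    [-0.0126, -0.2876, 0, -5, 0.22],
    [-0.0126, -0.2876, 0, -5, 0.22],
    [-0.0126, -0.2876, 0, -5, 0.22],
    [-0.0126, -0.2876, 0, -5, 0.22],
    [-0.0126, -0.2876, 0, -5, 0.22]
  ]
}}

```text
time_s: 14.32
position: [0.5207, 0.0083, 0.1536]
ee_rot: [3.141, 0.002, -1.829]
ft_force: [-3.9, 3.4, 1.8]
opening: 0.0192
grasp_force: 1.9
```

>>> {"method": "apply_moves", "body": {
  "increments": [
    [-0.0126, -0.2876, 0, -5, 0.22],
    [-0.0126, -0.2876, 0, -5, 0.22],
    [-0.0126, -0.2876, 0, -5, 0.22],
    [-0.0126, -0.2876, 0, -5, 0.22],
    [-0.0126, -0.2876, 0, -5, 0.22]
  ]
}}

```text
time_s: 14.95
position: [0.5346, 0.0073, 0.1534]
ee_rot: [3.141, 0.001, -1.392]
ft_force: [-2.5, 1.2, 0.1]
opening: 0.0189
grasp_force: 1.4
```

>>> {"method": "apply_moves", "body": {
  "increments": [
    [-0.0126, -0.2876, 0, -5, 0.22],
    [-0.0126, -0.2876, 0, -5, 0.22],
    [-0.0126, -0.2876, 0, -5, 0.22],
    [-0.0126, -0.2876, 0, -5, 0.22],
    [-0.0126, -0.2876, 0, -5, 0.22]
  ]
}}

```text
time_s: 15.58
position: [0.5473, 0.0123, 0.1533]
ee_rot: [3.14, 0.001, -0.956]
ft_force: [-4.4, -0.9, 1.7]
opening: 0.0187
grasp_force: 1.9
```

>>> {"method": "apply_moves", "body": {
  "increments": [
    [-0.001, -0.06, 0, -1, 0.22],
    [-0.001, -0.06, 0, -1, 0.22],
    [-0.001, -0.06, 0, -1, 0.22],
    [-0.001, -0.06, 0, -1, 0.22],
    [-0.001, -0.06, 0, -1, 0.22]
  ]
}}

```text
time_s: 16.2
position: [0.5511, 0.0143, 0.1531]
ee_rot: [-3.141, -0.0, -0.87]
ft_force: [-3.4, -0.4, 3.3]
opening: 0.0189
grasp_force: 1.6
```

>>> {"method": "apply_moves", "body": {
  "increments": [
    [-0.001, -0.04, 0, -0.7, 0.22],
    [-0.001, -0.04, 0, -0.7, 0.22],
    [-0.001, -0.04, 0, -0.7, 0.22],
    [-0.001, -0.04, 0, -0.7, 0.22],
    [-0.001, -0.04, 0, -0.7, 0.22]
  ]
}}

```text
time_s: 16.82
position: [0.5524, 0.0155, 0.153]
ee_rot: [3.142, -0.0, -0.809]
ft_force: [-2.2, -3.6, 3.2]
opening: 0.0188
grasp_force: 1.9
```

```bash
python3 g.py|grep -v '^0'
```

```text
red [315 252  12  25 243] [320.9 264. ]
red [305 289  16  11  43] [312.7 293.6]
16.875 [0.5524 0.0156 0.153 ] [-2.8 -2.9  2.9] [-1.02  0.83  0.04]
```

>>> {"method": "apply_moves", "body": {
  "increments": [
    [-0.001, -0.03, 0, -0.5, 0.22],
    [-0.001, -0.03, 0, -0.5, 0.22],
    [-0.001, -0.03, 0, -0.5, 0.22],
    [-0.001, -0.03, 0, -0.5, 0.22],
    [-0.001, -0.03, 0, -0.5, 0.22]
  ]
}}

```text
time_s: 17.5
position: [0.5533, 0.0165, 0.153]
ee_rot: [3.141, -0.0, -0.766]
ft_force: [-2.1, -4.5, 2.9]
opening: 0.0187
grasp_force: 2.5
```

>>> {"method": "apply_moves", "body": {
  "increments": [
    [-0.001, -0.03, 0, -0.5, 0.22],
    [-0.001, -0.03, 0, -0.5, 0.22],
    [-0.001, -0.03, 0, -0.5, 0.22],
    [-0.001, -0.03, 0, -0.5, 0.22],
    [-0.001, -0.03, 0, -0.5, 0.22]
  ]
}}

```text
time_s: 18.12
position: [0.5543, 0.0176, 0.153]
ee_rot: [3.141, -0.0, -0.722]
ft_force: [-2.6, -4.6, 3.3]
opening: 0.0188
grasp_force: 2.5
```

```bash
python3 g.py|grep -v '^0'
```

```text
red [315 252  12  25 244] [320.9 264. ]
red [305 289  16  10  43] [312.5 293.5]
18.175 [0.5543 0.0176 0.153 ] [-2.4 -4.3  3.1] [-1.74  0.82  0.01]
```

>>> {"method": "apply_moves", "body": {
  "increments": [
    [-0.001, -0.03, 0, -0.5, 0.22],
    [-0.001, -0.03, 0, -0.5, 0.22],
    [-0.001, -0.03, 0, -0.5, 0.22],
    [-0.001, -0.03, 0, -0.5, 0.22],
    [-0.001, -0.03, 0, -0.5, 0.22]
  ]
}}

```text
time_s: 18.8
position: [0.5554, 0.0188, 0.153]
ee_rot: [3.141, -0.001, -0.678]
ft_force: [-1.1, -5.1, 3.2]
opening: 0.0189
grasp_force: 2.4
```

```bash
python3 g.py|grep -v '^0'
```

```text
red [315 252  13  25 246] [321. 264.]
red [305 289  16  11  44] [312.7 293.6]
18.85 [0.5554 0.0188 0.153 ] [-1.4 -5.3  3.5] [-1.73  0.63  0.04]
```

>>> {"method": "apply_moves", "body": {
  "increments": [
    [-0.001, -0.03, 0, -0.5, 0.22],
    [-0.001, -0.03, 0, -0.5, 0.22],
    [-0.001, -0.03, 0, -0.5, 0.22],
    [-0.001, -0.03, 0, -0.5, 0.22],
    [-0.001, -0.03, 0, -0.5, 0.22]
  ]
}}

```text
time_s: 19.48
position: [0.5561, 0.0205, 0.1527]
ee_rot: [-3.141, 0.0, -0.635]
ft_force: [0.0, -1.9, 0.1]
opening: 0.0185
grasp_force: 0.9
```

```bash
python3 g.py|grep -v '^0'
```

```text
red [311 255  13  25 244] [317.  266.8]
red [305 289  16  10  40] [312.2 293.3]
19.525 [0.5561 0.0205 0.1527] [-0.5 -1.7 -1. ] [-0.61  0.07  0.  ]
```

>>> {"method": "apply_moves", "body": {
  "increments": [
    [0, 0.1, 0, 0, 0.32],
    [0, 0, 0, 0, 0.32],
    [0, 0, -2, 0, 0.32],
    [0, 0, -3, 0, 0.32],
    [0, 0, -2.5, 0, 0.5]
  ]
}}

```text
time_s: 20.15
position: [0.5556, 0.0197, 0.229]
ee_rot: [-3.141, -0.0, -0.635]
ft_force: [-0.0, 0.2, -0.0]
opening: 0.0426
grasp_force: 0.0
```

>>> {"method": "apply_moves", "body": {
  "increments": [
    [-3.79, -3.57, 0, 0, 0.5],
    [-3.79, -3.57, 0, 0, 0.5],
    [-3.79, -3.57, 0, 0, 0.5],
    [0, 0, 0, 8.9, 0.5],
    [0, 0, 0, 8.9, 0.5]
  ]
}}

```text
time_s: 20.78
position: [0.5272, 0.1743, 0.2278]
ee_rot: [-3.141, 0.0, -0.949]
ft_force: [0.1, -0.1, 0.4]
opening: 0.043
grasp_force: 0.0
```

>>> {"method": "apply_moves", "body": {
  "increments": [
    [0, 0, 0, 9, 0.5],
    [0, 0, 0, 9, 0.5],
    [0, 0, 0, 9, 0.5],
    [0, 0, 0, 8.6, 0.5],
    [0, 0, 0, 0, 0.5]
  ]
}}

```text
time_s: 21.4
position: [0.5275, 0.1733, 0.2279]
ee_rot: [-3.142, 0.0, -1.566]
ft_force: [0.0, -0.2, 0.2]
opening: 0.0429
grasp_force: 0.0
```

```bash
python3 g.py|grep -v '^0'
python3 - <<'E'
from h import *
e=grab('side');cv2.imwrite('pics/s4.png',cv2.resize(e['img'][150:320,230:460],None,fx=3,fy=3,interpolation=2))
E
```

```text
red [311 255  13  25 243] [317.  266.9]
red [305 289  16  10  43] [312.3 293.4]
21.45 [0.5275 0.1733 0.2279] [-0.8  0.1  0. ] [ 0.03  0.03 -0.01]
```

View pics/s4.png

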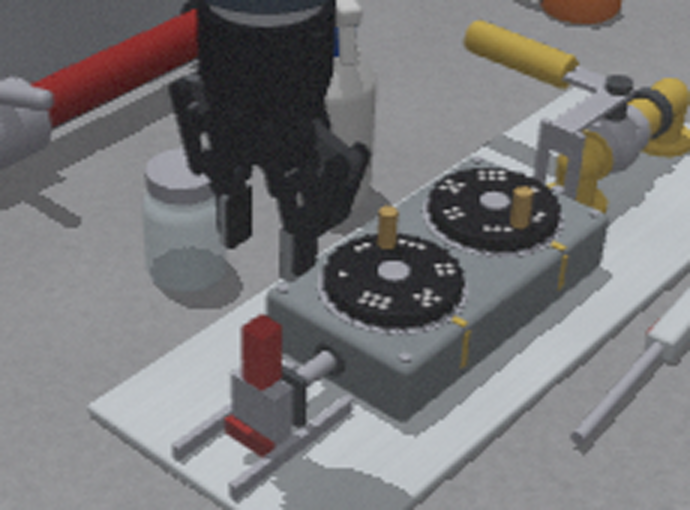

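The picture shows both dials turned. The bolt is out and the foot is against the bump, with the red head at (262,325) and the open fingers straddling it from above. Going down to grip it.

>>> {"method": "apply_moves", "body": {
  "increments": [
    [0, 0, 3, 0, 0.5],
    [0, 0, 3, 0, 0.5],
    [0, 0, 2.5, 0, 0.5],
    [0, 0, 0, 0, 0.5],
    [0, 0, 0, 0, 0.5]
  ],
  "newtons": 40
}}

```text
time_s: 22.12
position: [0.5282, 0.1734, 0.1441]
ee_rot: [-3.14, 0.0, -1.566]
ft_force: [-0.1, 1.0, 0.7]
opening: 0.0423
grasp_force: 0.0
```

>>> {"method": "apply_moves", "body": {
  "increments": [
    [0, 0, 0, 0, 0.15],
    [0, 0, 0, 0, 0.15],
    [0, 0, 0, 0, 0.15],
    [0, 0, 0, 0, 0.15],
    [0, 0, 0, 0, 0.15]
  ]
}}

```text
time_s: 22.75
position: [0.5285, 0.1735, 0.1442]
ee_rot: [-3.139, 0.001, -1.567]
ft_force: [0.7, 0.0, 6.7]
opening: 0.0192
grasp_force: 41.6
```

>>> {"method": "apply_moves", "body": {
  "increments": [
    [0, 0, -0.4, 0, 0.15],
    [0, 0, -0.4, 0, 0.15],
    [0, 0, -0.4, 0, 0.15],
    [0, 0, -0.4, 0, 0.15],
    [0, 0, 0, 0, 0.15]
  ]
}}

```text
time_s: 23.38
position: [0.5284, 0.1737, 0.1589]
ee_rot: [-3.14, 0.001, -1.567]
ft_force: [6.0, 0.2, -3.8]
opening: 0.0195
grasp_force: 40.4
```

```bash
python3 g.py|grep -v '^0'
```

```text
red [310 249  10  25 163] [314.3 261.2]
red [306 289  15  12  39] [313.  294.1]
23.425 [0.5283 0.1737 0.1587] [ 4.3  0.9 -3.7] [ 0.5  -1.97  0.03]
```

>>> {"method": "apply_moves", "body": {
  "increments": [
    [-0.4, 0, 0, 0, 0.15],
    [-0.4, 0, 0, 0, 0.15],
    [-0.4, 0, 0, 0, 0.15],
    [-0.4, 0, 0, 0, 0.15],
    [-0.4, 0, 0, 0, 0.15]
  ]
}}

```text
time_s: 24.05
position: [0.5283, 0.193, 0.1586]
ee_rot: [-3.14, -0.0, -1.567]
ft_force: [6.7, -1.3, -4.4]
opening: 0.0194
grasp_force: 40.4
```

>>> {"method": "apply_moves", "body": {
  "increments": [
    [-0.4, 0, 0, 0, 0.15],
    [-0.4, 0, 0, 0, 0.15],
    [-0.4, 0, 0, 0, 0.15],
    [0, 0, 0, 0, 0.15],
    [0, 0, 0, 0, 0.15]
  ]
}}

```text
time_s: 24.68
position: [0.5282, 0.2045, 0.1585]
ee_rot: [-3.14, -0.001, -1.567]
ft_force: [6.4, -2.3, -4.1]
opening: 0.0195
grasp_force: 40.4
```

```bash
python3 g.py
```

```text
red [299 257  10  25 158] [302.7 269. ]
0 [324.8 252.8] [324.6 271. ]
0.008 [322.  254.7] [321.9 273. ]
0.02 [317.7 257.6] [317.7 275.9]
0.05 [306.6 265.1] [307.  283.5]
24.725 [0.5282 0.2045 0.1585] [ 6.5 -2.7 -4.6] [-0.81 -2.38  0.07]
```

>>> {"method": "apply_moves", "body": {
  "increments": [
    [0, 0, 0.4, 0, 0.15],
    [0, 0, 0.4, 0, 0.15],
    [0, 0, 0.4, 0, 0.15],
    [0, 0, 0.25, 0, 0.15],
    [0, 0, 0, 0, 0.15]
  ]
}}

```text
time_s: 25.35
position: [0.5283, 0.2044, 0.1444]
ee_rot: [-3.14, -0.001, -1.567]
ft_force: [5.1, -2.4, -1.9]
opening: 0.0193
grasp_force: 40.6
```

```bash
python3 g.py|grep -v '^0'
```

```text
red [299 262  11  26 151] [303.  274.5]
25.4 [0.5283 0.2044 0.1444] [ 5.5 -2.2 -1.4] [-1.   -1.93  0.11]
```

Down behind the bump. Now releasing and backing off upward.

>>> {"method": "apply_moves", "body": {
  "increments": [
    [0, 0, 0, 0, 0.5],
    [0, 0, 0, 0, 0.5],
    [0, 0, 0, 0, 0.5],
    [0, 0, 0, 0, 0.5],
    [0, 0, -0.5, 0, 0.5]
  ]
}}

```text
time_s: 26.02
position: [0.5271, 0.2051, 0.1492]
ee_rot: [3.141, -0.0, -1.567]
ft_force: [-1.0, 0.2, -0.7]
opening: 0.0427
grasp_force: 0.0
```

>>> {"method": "apply_moves", "body": {
  "increments": [
    [0, 0, -3, 0, 0.5],
    [0, 0, -4, 0, 0.5],
    [0, 0, -4, 0, 0.5],
    [0, 0, -2, 0, 0.5],
    [0, 0, 0, 0, 0.5]
  ]
}}

```text
time_s: 26.65
position: [0.528, 0.2055, 0.2815]
ee_rot: [-3.138, 0.002, -1.567]
ft_force: [-0.1, 0.3, -0.3]
opening: 0.0432
grasp_force: 0.0
```

```bash
python3 g.py
python3 - <<'E'
from h import *
e=grab('side');cv2.imwrite('pics/s5.png',cv2.resize(e['img'][150:350,230:500],None,fx=2.9,fy=2.9,interpolation=2))
E
```

```text
red [302 261  13  25 257] [308.4 272.9]
0 [324.8 252.8] [324.6 271. ]
0.008 [322.  254.7] [321.9 273. ]
0.02 [317.7 257.6] [317.7 275.9]
0.05 [306.6 265.1] [307.  283.5]
26.7 [0.5274 0.2053 0.2798] [ 0.3  0.7 -0.6] [ 0.03  0.07 -0.01]
```

View pics/s5.png

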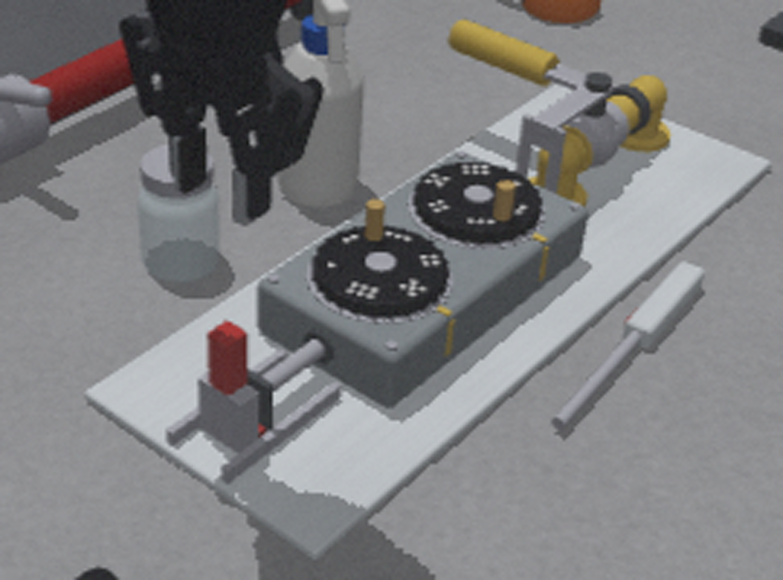

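The grip is down past the bump: the red head is at (227,355) and a bit of the bump shows on the case side at (260,430). The bolt is held at about 44 mm. The lever is still across the pipe and the things around have not moved.

```bash
python3 g.py|grep -v '^0'; python3 -c "
from cell import arm
print(arm.job_done())"
```

```text
red [302 261  13  25 256] [308.4 272.9]
26.8 [0.5269 0.205  0.2782] [ 0.5  0.4 -0.1] [-0.01  0.03 -0.01]
the job is handed in; nothing more can be done
None
```

The job is handed in: dial A caught near 2 and dial B near 5, and the grip now holds the bolt open behind the bump; in the last picture the valve is still shut and nothing around the lock has moved (27 s used).

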